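Clear the ring-trimming deck into the offcut bin

ROBOT

A 6-joint arm with a two-finger parallel gripper is mounted at the origin on the work surface. World frame = base frame: x ahead of the robot, y to its left, z up, the work surface at z = 0. Lengths are in mm, angles in rad, forces in N, time in s.
With the tool pointing down it reaches from about 275 to 1000 mm from the base axis. Payload 8.4 kg.
Tool frame: the origin (TCP) lies between the finger pads; the fingertips stand 22 mm ahead of it and the grasp point (between the pads) lies 3 mm ahead of it; z points along the fingers, y is the line along which they close (so a half turn about z gives the same grasp; the last joint's range is limited). The gripper opens to 85 mm and grips with 20 to 120 N. Pads are 22 mm wide; open, the fingers measure 114 mm over their backs; the gripper's body (76 mm by 85 mm) begins 54 mm behind the grasp point. The pads swing forward as they close: fully open they stand 13 mm farther back than shut.
Start: joints at [-1.175, 0.353, 1.633, -0, 1.155, -0.002], TCP at [242.118, -576.2, 253.281] pointing down, gripper open.
Joint ranges: [-2.63, 2.63], [-0.92, 2.1], [0.06, 2.66], [-1.3, 4.44], [0, 2.69], [-3.02, 3.02]. Speed limits (rad/s): [2.22, 2.22, 2.79, 3.14, 3.14, 3.14].

INTERFACE

Orientations are given as [roll, pitch, yaw] about the fixed x, y, z axes, in that order (R = Rz(yaw) Ry(pitch) Rx(roll)).
In Python, from rig import r, grab_frame gives the robot as it stands.
- The arm moves only by the shell command python3 -m inch 'ROWS' [FORCE]. ROWS is JSON, a list of rows, each a list of 7 numbers: the turn, a rotation vector about the tool's x, y, z as a fraction of full scale, then the shift along the tool's x, y, z as a fraction of full scale, then the closure, from 0 (fully open) to 1 (shut). In form: [[rx, ry, rz, dx, dy, dz, fingers], ...]. A call has 1 to 8 rows; each row shifts and turns the commanded pose from where the row before left it, along the tool's axes as they then stand; what a row does not reach is not made up. Full scale, the value 1, is 2.5 cm for a shift and pi rad for a turn. A row lasts 1/12 s, in which the tool goes at most 41.7 mm and 7.16 degrees, less where a joint would pass 70% of its speed; a pose out of reach is approached as far as the arm can. A call with a number of a shift or a turn outside -1 to 1 is refused whole. A call with a gripper value outside its range is refused whole. The fingers move at their own pace and stop on an object; FORCE is the grip in N (left out, the last holds). Time passes only in rows, so rows that do not move let the fingers close. It gives the time, the measured TCP pose, the force, the opening and the grip force at its end, in the units of the state.
- r.sense(): the state, without advancing time (a new reading comes with each control period).
- grab_frame(name): name is "scene" or "top"; returns a dict with "pixels" (480x640x3 uint8, red, green, blue), "z_map" (480x640 float32, mm along the optical axis (not along the pixel's ray), 0 where there is no reading), "vertical_fov" (degrees; the focal length in pixels is half the picture's height over the tangent of half this angle, whatever the lens; pixels are square), "cx", "cy" (the principal point, pixels), "dist" ([k1, k2, p1, p2, k3] as OpenCV has them; the pictures are not rectified), "cam_to_world" (4x4, takes a point from camera to world coordinates). Camera axes: x right, y down, z forward; pixel columns grow to the right and rows downward; lengths in mm; the calibration is good to about 2 mm. A picture is of the moment at which its call begins.
- r.sign_off(): hands the job in; it is judged then, once.
The state is a dict: "clock": time; "qpos": joint angles; "qvel": joint speeds; "joint_efforts": joint torques, N m; "eef_pos": TCP position; "tcp_rot": TCP orientation; "contact_force": force on the tool from outside, world axes, zero at the start; "wrist_torque": the same for the moment, N m; "opening": opening from 0.0 (shut) to 1.0 (fully open); "grasp_force": force on a finger pad.
Only numpy, scipy, OpenCV 4.12 (cv2) and the standard library are available. Lean on these libraries where they do the work, as an engineer would, in place of code of your own. Each camera call takes 0.05 s, during which the arm holds its last target. There are 200 camera calls.

TASK

Clear up the trimming station: put every good white ring from the deck into the white basket, raise the sliding sash fully by its handle, and with the wooden scraper wipe every loose plastic chip off the deck, under the sash, into the covered offcut bin. Then put the scraper back upright in the middle of its rubber mat and lower the sash until it is fully shut. Do not pick up the chips with the fingers, and leave the other things on the table where they are.

Things in the scene. Friction and masses are not known exactly. Their poses are not given: they have to be found in the camera images.
- deck (a point): Centre of the fixed grey deck's top, 45 mm above the table. y is the wiping direction, toward sash and bin; z up. It runs from y = -145 mm (open end, no rim, drop to the table) to y = +135 mm (open edge at the sash), between side rims at x = +-104 mm (12 mm thick, 20 mm above the deck). Sash plane y = 142 mm, between posts at x = +-110 mm reaching 170 mm above the deck.
- bin_floor (a point): Centre of the offcut bin's floor, behind the sash, 41 mm below the deck; axes as the deck's. The bin is fixed, 208 mm (x) by 102 mm (y) inside, from the deck's edge on; walls and a clear fixed cover, top 80 mm above the deck. The cover starts 12 mm beyond the sash plane. Chips pushed over the deck's edge drop in here.
- sash (a joint): Height of the vertical sliding sash, m: 0 = shut (its lower edge at deck height), 0.075 = fully raised (a 75 mm high opening, 206 mm wide). It may start a few mm ajar. It stays where it is left; raising takes about 8 N, lowering about 3 N.
- sash_handle (a point): Middle of the sash's black grip bar, which moves with the sash: a bar 90 mm long (deck x), 14 mm thick (deck y), 45 mm tall, standing on the sash's top edge; this point is 20 mm below the bar's top, 105 mm above the sash's lower edge. Pinch it from above across its 14 mm thickness.
- scraper_grip (a point): Middle of the grip of the loose wooden scraper (about 220 g): a square upright post 30 x 30 mm, its top 30 mm above this point, the underside of the scraper 60 mm below it. y points forward to the blade, z up. The blade at the front is 110 mm wide (x), 35 mm high, its front face 110 mm ahead (+y) of this point. It starts standing on the mat, blade away from the robot.
- scraper_base (a point): Point on the underside of the scraper, 40 mm ahead of the post's axis, the middle of its footprint; axes as the grip's. The flat base is 50 mm wide (x) and 14 mm thick and runs from 30 mm behind the post's axis to the blade; base and blade rest on the surface.
- mat_top (a point): Centre of the top of the black rubber mat, the scraper's place: fixed, 200 mm (x) by 160 mm (y), 3 mm thick.
- basket_floor (a point): Centre of the inner floor (5 mm above the table) of the fixed white basket: inside 180 mm (x) by 160 mm (y), walls 5 mm thick, rim 50 mm above the table.
- ring0_mid (a point): Centre (half-way up) of a good ring, if present: a loose white plastic ring, 48 mm outside diameter, 41 mm bore, 26 mm high, 20 g, lying flat on the deck near its open end. Two or three are present.
- ring1_mid (a point): Centre (half-way up) of a good ring, if present: a loose white plastic ring, 48 mm outside diameter, 41 mm bore, 26 mm high, 20 g, lying flat on the deck near its open end. Two or three are present.
- ring2_mid (a point): Centre (half-way up) of a good ring, if present: a loose white plastic ring, 48 mm outside diameter, 41 mm bore, 26 mm high, 20 g, lying flat on the deck near its open end. Two or three are present.
- chip0_mid (a point): Centre (half-way up) of a loose offcut chip, if present: a white plastic block 30 x 20 x 14 mm (x, y, z), 11 g, on the deck. Four to six are present.
- chip1_mid (a point): Centre (half-way up) of a loose offcut chip, if present: a white plastic block 30 x 20 x 14 mm (x, y, z), 11 g, on the deck. Four to six are present.
- chip2_mid (a point): Centre (half-way up) of a loose offcut chip, if present: a white plastic block 30 x 20 x 14 mm (x, y, z), 11 g, on the deck. Four to six are present.
- chip3_mid (a point): Centre (half-way up) of a loose offcut chip, if present: a white plastic block 30 x 20 x 14 mm (x, y, z), 11 g, on the deck. Four to six are present.
- chip4_mid (a point): Centre (half-way up) of a loose offcut chip, if present: a white plastic block 30 x 20 x 14 mm (x, y, z), 11 g, on the deck. Four to six are present.
- chip5_mid (a point): Centre (half-way up) of a loose offcut chip, if present: a white plastic block 30 x 20 x 14 mm (x, y, z), 11 g, on the deck. Four to six are present.
- paper_cup: Bystander: paper cup, 72 mm wide, 85 mm tall. Origin at the underside's centre.
- tape_roll: Bystander: roll of tape lying flat, 64 mm wide, 25 mm tall. Origin at the underside's centre.
- screwdriver: Bystander: a screwdriver lying on the table beside the station's robot side, under 35 mm tall.
- glue_jar: Bystander: closed jar, 60 mm wide, 90 mm tall. Origin at the underside's centre.
Things that resemble listed ones, but are neither listed nor needed, are in the scene too. What is shaped like the part that bears ring2_mid but blue or red is not meant.

How it is judged (in metres and radians):
On the way, in this order (a step that is already met when the one before it is completed fails the run):
1. the sash is fully raised (at least 65 mm) (value of joint sash above 0.065 m), for 0.2 s.
2. the scraper is down on the deck (underside within 15 mm of it) (x of scraper_base in the frame of deck between -0.1 and 0.1 m and y of scraper_base in the frame of deck between -0.12 and 0.12 m and z of scraper_base in the frame of deck below 0.015 m), for 0.1 s.
3. every chip is off the deck, below deck height in the bin (y of chip0_mid in the frame of deck between 0.135 and 0.245 m and z of each of chip0_mid, chip1_mid, chip2_mid, chip3_mid, chip4_mid, chip5_mid in the frame of deck below -0.001 m and y of chip1_mid in the frame of deck between 0.135 and 0.245 m and y of chip2_mid in the frame of deck between 0.135 and 0.245 m and y of chip3_mid in the frame of deck between 0.135 and 0.245 m and y of chip4_mid in the frame of deck between 0.135 and 0.245 m and y of chip5_mid in the frame of deck between 0.135 and 0.245 m), for 0.2 s.
At the end, for the whole second after the job is handed in: Every chip lies in the offcut bin below deck height; every ring rests in the basket (centre inside its walls, under 45 mm above its floor); the sash is shut to within 5 mm; the scraper stands upright on the mat, the middle of its footprint within 55 mm of the mat's centre (all of step 3 and x of ring0_mid in the frame of basket_floor between -0.09 and 0.09 m and y of ring0_mid in the frame of basket_floor between -0.08 and 0.08 m and z of each of ring0_mid, ring1_mid, ring2_mid in the frame of basket_floor below 0.045 m and linear speed of each of ring0, ring1, ring2, scraper below 0.02 m/s and x of ring1_mid in the frame of basket_floor between -0.09 and 0.09 m and y of ring1_mid in the frame of basket_floor between -0.08 and 0.08 m and x of ring2_mid in the frame of basket_floor between -0.09 and 0.09 m and y of ring2_mid in the frame of basket_floor between -0.08 and 0.08 m and value of joint sash below 0.005 m and horizontal distance between scraper_base and mat_top below 0.055 m and height (world z) of scraper_base below 0.012 m and angle between scraper_base's own z axis and vertical below 0.12 rad); the robot touches nothing.
It fails at once if a chip is squeezed or pressed by the fingers (more than 2 N) (contact force between the fingers and chip0 above 2 N or contact force between the fingers and chip1 above 2 N or contact force between the fingers and chip2 above 2 N or contact force between the fingers and chip3 above 2 N or contact force between the fingers and chip4 above 2 N or contact force between the fingers and chip5 above 2 N).
It fails at once if a bystander is moved more than 40 mm (distance of any of paper_cup, tape_roll, screwdriver, glue_jar from where it was at the start of the episode above 0.04 m).
Of ring0, ring1, ring2 only 2 to 3 are there at a start; the rules pass over those that are not, and their reading is None.
Of chip0, chip1, chip2, chip3, chip4, chip5 only 4 to 6 are there at a start; the rules pass over those that are not, and their reading is None.
At some moment in a run one of chip0, chip1, chip2, chip3, chip4, chip5, ring0, ring1, ring2 may be knocked a few centimetres aside while the robot is not near it.
Once in a run the grip may slacken for a moment while it holds something.
It also fails if it takes over 208 s, if anything falls off the work surface, if the arm or the gripper's body presses on something with over 40 N, if the wrist force passes 120 N, or if a joint passes its speed limit or range.

## Working session

There is one attempt and no reset: what is moved stays moved. The work goes in short steps, Python scripts to look and compute and a shell command to move; the robot and the scene stay as the last step left them, time stands still between calls to the robot, and variables do not carry over. Pictures are saved under pics/ and viewed, at most 14 in all, crops included, and the job is handed in when it is done.

```bash
ls; mkdir -p pics; cat > h.py <<'E'
import numpy as np, cv2, pickle
from rig import r, grab_frame
def snap(name,fn=None):
    f=grab_frame(name)
    pickle.dump(f,open(f'{name}.pkl','wb'))
    if fn: cv2.imwrite('pics/'+fn,f['pixels'][:,:,::-1])
    return f
def load(name): return pickle.load(open(f'{name}.pkl','rb'))
def K(f):
    fl=240/np.tan(np.radians(f['vertical_fov'])/2)
    return np.array([[fl,0,f['cx']],[0,fl,f['cy']],[0,0,1.]])
def cloud(f):
    h,w=f['z_map'].shape
    uv=np.stack(np.meshgrid(np.arange(w),np.arange(h)),-1).reshape(-1,1,2).astype(np.float64)
    n=cv2.undistortPoints(uv,K(f),np.array(f['dist'],float)).reshape(h,w,2)
    z=f['z_map'].astype(float)
    P=np.stack([n[...,0]*z,n[...,1]*z,z,np.ones_like(z)],-1)@np.array(f['cam_to_world']).T
    P=P[...,:3]; P[z==0]=np.nan
    return P
def rayz(f,u,v,h):
    n=cv2.undistortPoints(np.array([[[u,v]]],float),K(f),np.array(f['dist'],float))[0,0]
    M=np.array(f['cam_to_world']); d=M[:3,:3]@[n[0],n[1],1]; o=M[:3,3]
    return o+d*(h-o[2])/d[2]
E
python3 - <<'E'
from h import *
for n in ('scene','top'):
    f=snap(n,n+'0.png'); print(n,np.array(f['cam_to_world']).round(3).tolist(),f['vertical_fov'],f['dist'])
s=r.sense(); print(s)
E
```

```text
pics
scene [[0.167, 0.714, -0.68, 1294.648], [0.986, -0.114, 0.122, -110.063], [0.009, -0.691, -0.723, 933.725], [0.0, 0.0, 0.0, 1.0]] 44.990447454022735 [-0.03694893  0.          0.          0.          0.        ]
top [[-0.008, -0.996, 0.087, 467.466], [-1.0, 0.006, -0.017, 24.633], [0.017, -0.087, -0.996, 1050.568], [0.0, 0.0, 0.0, 1.0]] 53.05066157926599 [-0.10531385  0.          0.          0.          0.        ]
{'clock': 0.1, 'qpos': array([-1.17544017e+00,  3.53568620e-01,  1.63405797e+00, -3.57452178e-06,
        1.15519564e+00, -2.40400378e-03]), 'qvel': array([-0.0023221 , -0.00163383, -0.00162933,  0.00097041,  0.00077415,
       -0.00054755]), 'joint_efforts': array([-1.49760490e-03, -6.06360984e+01, -3.42820466e+01, -4.01354248e-05,
        4.06455685e-03, -3.07418236e-05]), 'eef_pos': array([ 241.94021864, -575.84165389,  252.64391725]), 'tcp_rot': array([-3.14036308e+00,  3.12559410e-07,  3.97761605e-01]), 'contact_force': array([ 0.05882395,  0.87241695, -0.37844586]), 'wrist_torque': array([ 0.04327131, -0.02743933,  0.00869642]), 'grasp_force': 0.0, 'opening': 1.0022754857302192}
```

View pics/scene0.png

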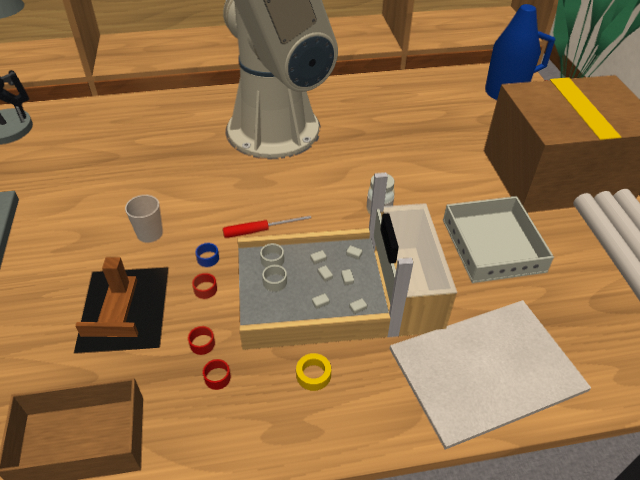

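View pics/top0.png

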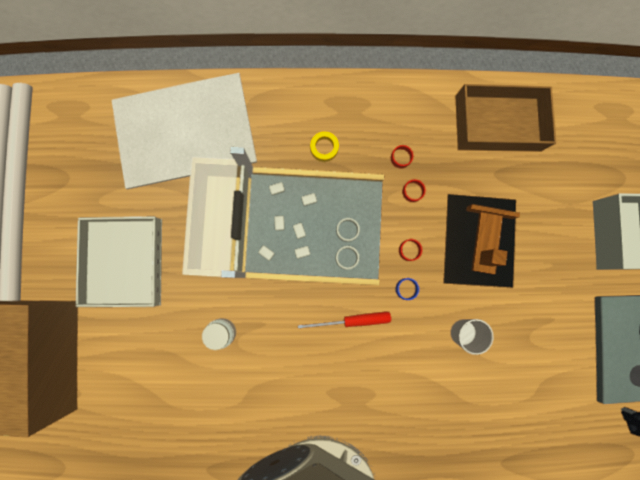

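The top view shows two white rings at (348,229) and (347,258), and six chips at (277,188), (309,199), (279,223), (299,230), (266,253), (303,252). The sash handle is at (237,215), the scraper post at about (495,257) on the mat at (480,241), and the white basket at (118,262).

```bash
cat > meas.py <<'E'
from h import *
f=load('top'); P=cloud(f); px=f['pixels'].astype(int)
X,Y,Z=P[...,0],P[...,1],P[...,2]
for n,(u,v) in dict(deck=(330,200),table=(420,100),mat=(455,270),basket=(118,262),post=(497,257),handle=(237,215),rim=(310,280)).items(): print(n,P[v,u].round(1))
V,U=np.mgrid[:480,:640]
def box(m,name):
    q=np.stack([X[m],Y[m]],1).astype(np.float32); (c,s,a)=cv2.minAreaRect(q); print(name,len(q),np.round(c,1),np.round(s,1),round(a,1),'z',np.nanmedian(Z[m]).round(1)); return c
dm=(abs(Z-45)<4)&(U>244)&(U<390)&(V>165)&(V<290); box(cv2.morphologyEx(dm.astype(np.uint8),cv2.MORPH_OPEN,np.ones((3,3)))>0,'deck')
rim=(abs(Z-65)<5)&(U>240)&(U<390)&((V<182)|(V>270)); 
for k,m in (('rimfar',rim&(V<200)),('rimnear',rim&(V>200))): box(m,k)
mm=(px.sum(2)<90)&(U>440)&(U<520)&(V>190)&(V<290)&(Z<12); box(mm,'mat')
bk=(U>70)&(U<165)&(V>210)&(V<312)&(abs(Z-50)<8); box(bk,'basket rim')
bf=(U>70)&(U<165)&(V>210)&(V<312)&(abs(Z-5)<4); box(bf,'basket fl')
hd=(px.sum(2)<120)&(U>225)&(U<250)&(V>185)&(V<245); box(hd&(Z>130),'handle')
sc=(U>440)&(U<525)&(V>195)&(V<285); box(sc&(Z>70),'post'); box(sc&(Z>28)&(Z<45),'blade')
wm=((px.min(2)>150)&(U>246)&(U<380)&(V>178)&(V<276)).astype(np.uint8)
n,l,st,ce=cv2.connectedComponentsWithStats(wm)
for i in range(1,n):
    if st[i,4]>25: m=l==i; print(ce[i].round(0),end=' '); box(m&(Z>40),'wh')
E
python3 meas.py
```

```text
deck [632.9 -25.7  47.4]
table [ 871.6 -236.7    2.1]
mat [ 483.7 -304.    -1.6]
basket [505.9 439.8   4.3]
post [ 507.6 -362.9   93.4]
handle [584.8 151.5 177.2]
rim [465.1  17.8  64.3]
deck 11092 [579.3   8.9] [280.9 208.4] 86.4 z 44.6
rimfar 740 [686.8   5.4] [ 29.8 285.4] 0.2 z 64.3
rimnear 783 [468.9  13.4] [276.   12.1] 86.5 z 64.2
mat 3316 [ 548.9 -364.1] [154.8 193.2] 85.6 z 2.0
basket rim 1004 [506.4 428.7] [189.7 171.6] 0.4 z 49.0
basket fl 5777 [509.8 444.5] [223.4 216.2] 0.5 z 4.8
handle 0 [0. 0.] [0. 0.] 0.0 z nan
post 270 [ 508.1 -368.3] [31.9 30.4] 79.8 z 91.2
blade 317 [ 555.2 -376.1] [111.7 125.3] 80.5 z 36.5
[276. 188.] wh 108 [658.   87.1] [17.6 27.8] 18.8 z 58.9
[309. 199.] wh 113 [634.6  19.3] [17.9 27.2] 17.3 z 58.6
[279. 222.] wh 115 [584.5  81.3] [27.6 16.8] 0.4 z 58.7
[348. 229.] wh 88 [569.7 -62.2] [48.1 43.7] 89.2 z 70.5
[299. 230.] wh 115 [568.6  40.2] [27.5 17.7] 18.1 z 58.3
[266. 252.] wh 115 [522.6 108.7] [27.6 18.2] 52.6 z 58.4
[302. 252.] wh 118 [524.1  34.3] [18.1 27.5] 17.3 z 58.3
[347. 257.] wh 86 [511.3 -60. ] [46.1 46.6] 44.2 z 69.8
  return np.nanmean(a, axis, out=out, keepdims=keepdims)
```

```bash
cat > go.py <<'E'
import sys; from h import *
from scipy.spatial.transform import Rotation as Ro
x,y,z,yaw=map(float,sys.argv[1:5]); s=r.sense()
R0=Ro.from_euler('xyz',s['tcp_rot']); R1=Ro.from_euler('xyz',[np.pi,0,yaw])
print('turn',((R0.inv()*R1).as_rotvec()/np.pi).round(4),'shift(after turn)',(R1.inv().apply(np.array([x,y,z])-s['eef_pos'])/25).round(3),'F',s['contact_force'].round(1),'t',round(s['clock'],2),'q6',s['qpos'][5].round(2))
E
python3 go.py 571 -62 160 -0.063
python3 -m inch '[[0,0,0.0367,0,0,0,0],[0,0,0.0367,0,0,0,0],[0,0,0.0367,0,0,0,0],[0,0,0.0367,0,0,0,0],[0,0,0,0.54,-0.97,0,0],[0,0,0,0.54,-0.97,0,0],[0,0,0,0.54,-0.97,0,0],[0,0,0,0.54,-0.97,0,0]]' 30
python3 -m inch '[[0,0,0,0.54,-0.97,0,0],[0,0,0,0.54,-0.97,0,0],[0,0,0,0.54,-0.97,0,0],[0,0,0,0.54,-0.97,0,0],[0,0,0,0.54,-0.97,0,0],[0,0,0,0.54,-0.97,0,0],[0,0,0,0.54,-0.97,0,0],[0,0,0,0.54,-0.97,0,0]]'
python3 -m inch '[[0,0,0,0.54,-0.97,0,0.2],[0,0,0,0.54,-0.97,0,0.2],[0,0,0,0.54,-0.97,0,0.2],[0,0,0,0.54,-0.97,0,0.2],[0,0,0,0.54,-0.97,0,0.2],[0,0,0,0.54,-0.97,0,0.2],[0,0,0,0.54,-0.97,0.5,0.2],[0,0,0,0.54,-0.97,0.5,0.2]]'
python3 go.py 571 -62 140 -0.063
```

```text
turn [-4.000e-04  1.000e-04  1.467e-01] shift(after turn) [ 11.842 -21.342   3.706] F [ 0.1  0.9 -0.4] t 0.1 q6 -0.0
clock: 0.77
eef_pos: [302.4, -481.6, 252.8]
tcp_rot: [-3.141, 0.0, -0.064]
contact_force: [0.7, 0.1, 0.2]
opening: 1.0
grasp_force: 0.0
clock: 1.43
eef_pos: [422.6, -294.7, 253.1]
tcp_rot: [-3.141, 0.0, -0.063]
contact_force: [0.1, -0.8, -0.4]
opening: 1.005
grasp_force: 0.0
clock: 2.1
eef_pos: [543.2, -108.1, 228.4]
tcp_rot: [3.141, -0.001, -0.063]
contact_force: [-0.3, -0.5, -0.5]
opening: 0.797
grasp_force: 0.0
turn [ 0.0001 -0.0005 -0.0001] shift(after turn) [ 0.992 -1.909  3.537] F [-0.3 -0.5 -0.5] t 2.1 q6 1.44
```

```bash

python3 -m inch '[[0,0,0,0.5,-0.95,0.6,0.2],[0,0,0,0.5,-0.95,0.6,0.2],[0,0,0,0,0,1,0.2],[0,0,0,0,0,1,0.2],[0,0,0,0,0,1,0.2],[0,0,0,0,0,0.6,0.2],[0,0,0,0,0,0,0.2]]'
python3 go.py 571 -62 69 -0.063; python3 - <<'E'
from h import *
f=snap('scene'); a=f['pixels'][200:360,220:460]; cv2.imwrite('pics/r1.png',cv2.resize(a,None,fx=3,fy=3)[:,:,::-1])
E
```

```text
clock: 2.68
eef_pos: [567.7, -63.0, 104.7]
tcp_rot: [-3.141, 0.006, -0.063]
contact_force: [0.0, 0.3, -0.1]
opening: 0.8
grasp_force: 0.0
turn [-0.0001  0.002  -0.    ] shift(after turn) [ 0.128 -0.05   1.429] F [ 0.   0.3 -0.1] t 2.68 q6 1.52
```

View pics/r1.png

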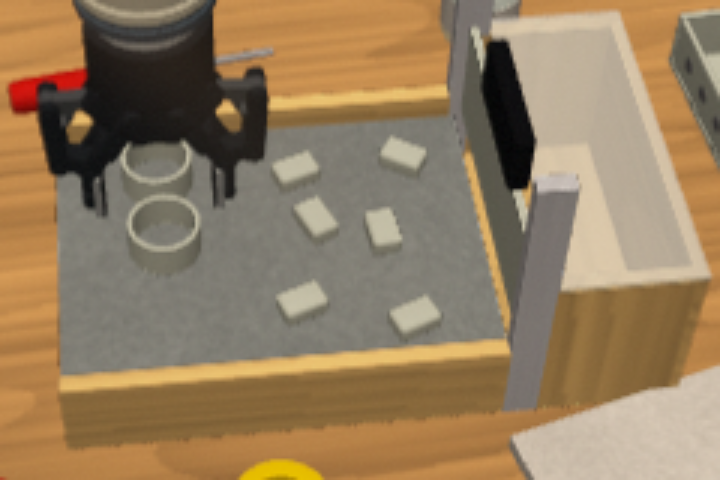

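The fingers straddle the far ring, at crop (165,235), along deck y and are about 35 mm above grasp height. Going down and closing.

```bash

python3 -m inch '[[0,0,0,0.13,-0.05,0.7,0.2],[0,0,0,0,0,0.7,0.2],[0,0,0,0,0,0,0.5],[0,0,0,0,0,0,0.5],[0,0,0,0,0,0,0.6],[0,0,0,0,0,0,0.6],[0,0,0,0,0,0,0.6],[0,0,0,0,0,0,0.6]]' 30
python3 -m inch '[[0,0,0,0,0,-1,0.6],[0,0,0,0,0,-1,0.6],[0,0,0,0,0,-1,0.6],[0,0,0,0,0,-1,0.6],[0,0,0,0,0,-1,0.6],[0,0,0,0,0,-1,0.6],[0,0,0,0,0,-1,0.6],[0,0,0,0,0,-1,0.6]]' 
python3 go.py 545 443 269 -0.063
```

```text
clock: 3.4
eef_pos: [574.1, -62.5, 74.2]
tcp_rot: [3.142, -0.001, -0.063]
contact_force: [-0.0, 0.1, 0.0]
opening: 0.539
grasp_force: 30.6
clock: 4.07
eef_pos: [573.3, -62.4, 275.0]
tcp_rot: [3.142, -0.001, -0.063]
contact_force: [0.2, 0.0, -0.9]
opening: 0.54
grasp_force: 30.9
turn [ 0.     -0.0002 -0.0001] shift(after turn) [ -2.404 -20.105   0.241] F [ 0.2  0.  -0.9] t 4.07 q6 1.52
```

```bash

python3 -m inch '[[0,0,0,-0.12,-1,0,0.6],[0,0,0,-0.12,-1,0,0.6],[0,0,0,-0.12,-1,0,0.6],[0,0,0,-0.12,-1,0,0.6],[0,0,0,-0.12,-1,0,0.6],[0,0,0,-0.12,-1,0,0.6],[0,0,0,-0.12,-1,0,0.6],[0,0,0,-0.12,-1,0,0.6]]' 
python3 -m inch '[[0,0,0,-0.12,-1,0,0.6],[0,0,0,-0.12,-1,0,0.6],[0,0,0,-0.12,-1,0,0.6],[0,0,0,-0.12,-1,0,0.6],[0,0,0,-0.12,-1,0,0.6],[0,0,0,-0.12,-1,0,0.6],[0,0,0,-0.12,-1,0,0.6],[0,0,0,-0.12,-1,0,0.6]]' 
python3 -m inch '[[0,0,0,-0.12,-1,0,0.6],[0,0,0,-0.12,-1,0,0.6],[0,0,0,-0.12,-1,0,0.6],[0,0,0,-0.12,-1,0,0.6],[0,0,0,0,0,1,0.6],[0,0,0,0,0,1,0.6],[0,0,0,0,0,1,0.6],[0,0,0,0,0,1,0.6]]' 
python3 go.py 545 443 40 -0.063
```

```text
clock: 4.73
eef_pos: [562.0, 139.9, 273.7]
tcp_rot: [-3.141, -0.0, -0.063]
contact_force: [0.5, 0.6, 0.3]
opening: 0.54
grasp_force: 30.9
clock: 5.4
eef_pos: [550.7, 341.0, 273.7]
tcp_rot: [-3.141, -0.0, -0.063]
contact_force: [0.2, 0.1, -0.2]
opening: 0.539
grasp_force: 30.9
clock: 6.07
eef_pos: [545.2, 440.6, 172.6]
tcp_rot: [-3.141, -0.0, -0.063]
contact_force: [-1.2, 0.8, 0.5]
opening: 0.539
grasp_force: 30.9
turn [-0.0001 -0.0001  0.    ] shift(after turn) [-0.013 -0.096  5.305] F [-1.2  0.8  0.5] t 6.07 q6 2.31
```

```bash

python3 -m inch '[[0,0,0,0,0,1,0.6],[0,0,0,0,0,1,0.6],[0,0,0,0,0,1,0.6],[0,0,0,0,0,1,0.6],[0,0,0,0,0,1,0.6],[0,0,0,0,0,0.2,0.6],[0,0,0,0,0,0,0.6],[0,0,0,0,0,0,0.2]]' 
python3 -m inch '[[0,0,0,0,0,0,0.2],[0,0,0,0,0,0,0.2],[0,0,0,0,0,0,0.2],[0,0,0,0,0,-1,0.2],[0,0,0,0,0,-1,0.2],[0,0,0,0,0,-1,0.2],[0,0,0,0,0,-1,0.2],[0,0,0,0,0,-1,0.2]]' 
python3 -m inch '[[0,0,0,0,0,-1,0.2],[0,0,0,0,0,-1,0.2],[0,0,0,0,0,-1,0.2],[0,0,0,0,0,-1,0.2],[0,0,0,0,1,0,0.2],[0,0,0,0,1,0,0.2],[0,0,0,0,1,0,0.2],[0,0,0,0,1,0,0.2]]' 
python3 - <<'E'
from h import *
f=snap('top'); cv2.imwrite('pics/t1.png',cv2.resize(f['pixels'][150:330,60:400],None,fx=2.3,fy=2.3)[:,:,::-1])
E
python3 go.py 511 -60 200 -0.063
```

```text
clock: 6.73
eef_pos: [545.8, 440.7, 44.2]
tcp_rot: [-3.141, -0.0, -0.063]
contact_force: [0.7, 0.0, 0.7]
opening: 0.663
grasp_force: 0.0
clock: 7.4
eef_pos: [545.4, 440.4, 170.5]
tcp_rot: [-3.141, -0.001, -0.063]
contact_force: [-0.1, -0.3, 0.4]
opening: 0.8
grasp_force: 0.0
clock: 8.07
eef_pos: [538.8, 339.7, 269.4]
tcp_rot: [-3.141, -0.001, -0.063]
contact_force: [1.1, -0.1, -0.1]
opening: 0.801
grasp_force: 0.0
turn [ 0.0007 -0.0001 -0.0004] shift(after turn) [-0.101 15.858  2.77 ] F [-0.7 -2.5  0.5] t 8.12 q6 2.19
```

View pics/t1.png

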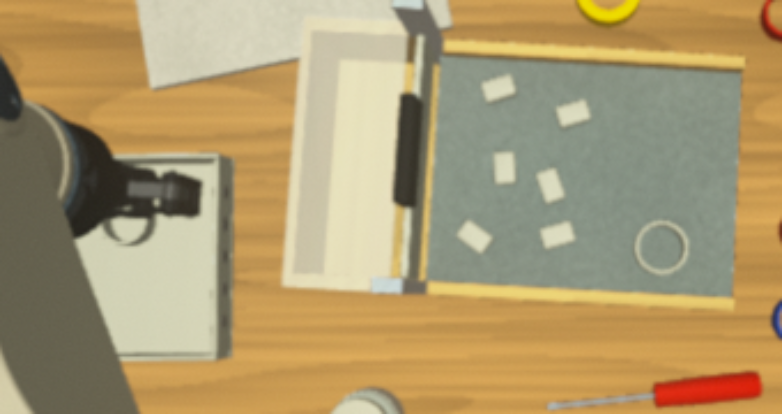

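The first ring lies in the basket (crop 128,225), and the second is still at crop (662,247). The chips haven't moved. Going for the second ring.

```bash

python3 -m inch '[[0,0,0,0,1,0,0.2],[0,0,0,0,1,0,0.2],[0,0,0,0,1,0,0.2],[0,0,0,0,1,0,0.2],[0,0,0,0,1,0,0.2],[0,0,0,0,1,0,0.2],[0,0,0,0,1,0,0.2],[0,0,0,0,1,0,0.2]]' 
python3 -m inch '[[0,0,0,0,1,0,0.2],[0,0,0,0,1,0,0.2],[0,0,0,0,1,0,0.2],[0,0,0,0,1,0,0.2],[0,0,0,0,1,0,0.2],[0,0,0,0,1,0,0.2],[0,0,0,-0.1,1,0,0.2],[0,0,0,0,0.85,1,0.2]]' 
python3 -m inch '[[0,0,0,0,0,1,0.2],[0,0,0,0,0,1,0.2],[0,0,0,0,0,1,0.2],[0,0,0,0,0,1,0.2],[0,0,0,0,0,1,0.2],[0,0,0,0,0,0.5,0.2],[0,0,0,0,0,0,0.2]]'
python3 go.py 511 -60 71 -0.063
```

```text
clock: 8.78
eef_pos: [526.3, 140.0, 269.2]
tcp_rot: [-3.141, -0.001, -0.063]
contact_force: [-0.1, -0.0, 0.2]
opening: 0.805
grasp_force: 0.0
clock: 9.45
eef_pos: [513.9, -56.4, 247.8]
tcp_rot: [3.141, -0.009, -0.064]
contact_force: [1.8, -0.9, -1.0]
opening: 0.799
grasp_force: 0.0
clock: 10.03
eef_pos: [509.9, -54.5, 103.8]
tcp_rot: [-3.141, 0.004, -0.063]
contact_force: [-1.0, -0.1, -0.1]
opening: 0.797
grasp_force: 0.0
turn [-0.0001  0.0012 -0.0001] shift(after turn) [0.057 0.217 1.312] F [-1.  -0.1 -0.1] t 10.03 q6 1.52
```

```bash

python3 -m inch '[[0,0,0,0.06,0.22,0.7,0.2],[0,0,0,0,0,0.65,0.2],[0,0,0,0,0,0,0.4],[0,0,0,0,0,0,0.6],[0,0,0,0,0,0,0.6],[0,0,0,0,0,0,0.6],[0,0,0,0,0,0,0.6],[0,0,0,0,0,0,0.6]]' 30
python3 -m inch '[[0,0,0,0,0,-1,0.6],[0,0,0,0,0,-1,0.6],[0,0,0,0,0,-1,0.6],[0,0,0,0,0,-1,0.6],[0,0,0,0,0,-1,0.6],[0,0,0,0,0,-1,0.6],[0,0,0,0,0,-1,0.6],[0,0,0,0,0,-1,0.6]]' 
python3 go.py 468 443 180 -0.063
```

```text
clock: 10.7
eef_pos: [513.1, -60.3, 72.8]
tcp_rot: [3.142, -0.001, -0.063]
contact_force: [-0.5, 0.3, 0.3]
opening: 0.555
grasp_force: 30.9
clock: 11.37
eef_pos: [512.3, -60.2, 273.7]
tcp_rot: [-3.142, -0.0, -0.063]
contact_force: [-0.6, -0.5, 0.3]
opening: 0.553
grasp_force: 31.2
turn [-0.     -0.0002 -0.0001] shift(after turn) [ -3.036 -19.977   3.749] F [-0.6 -0.5  0.3] t 11.37 q6 1.51
```

```bash

python3 -m inch '[[0,0,0,-0.15,-1,0,0.6],[0,0,0,-0.15,-1,0,0.6],[0,0,0,-0.15,-1,0,0.6],[0,0,0,-0.15,-1,0,0.6],[0,0,0,-0.15,-1,0,0.6],[0,0,0,-0.15,-1,0,0.6],[0,0,0,-0.15,-1,0,0.6],[0,0,0,-0.15,-1,0,0.6]]' 
python3 -m inch '[[0,0,0,-0.15,-1,0,0.6],[0,0,0,-0.15,-1,0,0.6],[0,0,0,-0.15,-1,0,0.6],[0,0,0,-0.15,-1,0,0.6],[0,0,0,-0.15,-1,0,0.6],[0,0,0,-0.15,-1,0,0.6],[0,0,0,-0.15,-1,0,0.6],[0,0,0,-0.15,-1,0,0.6]]' 
python3 -m inch '[[0,0,0,-0.15,-1,0,0.6],[0,0,0,-0.15,-1,0,0.6],[0,0,0,-0.15,-1,0,0.6],[0,0,0,-0.15,-1,0,0.6],[0,0,0,0,0,1,0.6],[0,0,0,0,0,1,0.6],[0,0,0,0,0,1,0.6],[0,0,0,0,0,1,0.6]]' 
python3 -m inch '[[0,0,0,0,0,1,0.6],[0,0,0,0,0,1,0.6],[0,0,0,0,0,1,0.6],[0,0,0,0,0,1,0.6],[0,0,0,0,0,1,0.6],[0,0,0,0,0,0.1,0.6],[0,0,0,0,0,0,0.6],[0,0,0,0,0,0,0.2]]' 
python3 -m inch '[[0,0,0,0,0,0,0.2],[0,0,0,0,0,0,0.2],[0,0,0,0,0,0,0.2],[0,0,0,0,0,-1,0.2],[0,0,0,0,0,-1,0.2],[0,0,0,0,0,-1,0.2],[0,0,0,0,0,-1,0.2],[0,0,0,0,0,-1,0.2]]' 
python3 -m inch '[[0,0,0,0,0,-1,0.2],[0,0,0,0,0,-1,0.2],[0,0,0,0,0,-1,0.2],[0,0,0,0,0,-1,0.2],[0,0,0,0,1,0,0.2],[0,0,0,0,1,0,0.2],[0,0,0,0,1,0,0.2],[0,0,0,0,1,0,0.2]]' 
python3 go.py 588 152 250 -0.063
python3 - <<'E'
from h import *
f=snap('scene'); P=cloud(f); px=f['pixels'].astype(int)
V,U=np.mgrid[:480,:640]
m=(px.sum(2)<120)&(U>370)&(U<410)&(V>190)&(V<280)&(P[...,2]>100)
q=P[m]; print(len(q),q.min(0).round(0),q.max(0).round(0),np.percentile(q,[5,50,95],axis=0).round(0).tolist())
t=q[q[:,2]>np.percentile(q[:,2],75)]; print('top',t.mean(0).round(1), cv2.minAreaRect(t[:,:2].astype(np.float32)))
m=(U>425)&(U<560)&(V>190)&(V<285)&(P[...,2]>22)&(P[...,2]<38)
cv2.imwrite('pics/s2.png',cv2.resize(f['pixels'][150:310,340:580],None,fx=3,fy=3)[:,:,::-1])
E
```

```text
clock: 12.03
eef_pos: [494.9, 142.4, 272.4]
tcp_rot: [-3.141, -0.0, -0.063]
contact_force: [0.4, -0.6, 0.3]
opening: 0.556
grasp_force: 31.2
clock: 12.7
eef_pos: [477.6, 343.9, 272.4]
tcp_rot: [-3.141, -0.0, -0.063]
contact_force: [1.1, 0.4, -1.1]
opening: 0.554
grasp_force: 31.2
clock: 13.37
eef_pos: [469.1, 443.7, 171.3]
tcp_rot: [-3.141, -0.0, -0.063]
contact_force: [0.5, 0.2, 0.1]
opening: 0.554
grasp_force: 31.2
clock: 14.03
eef_pos: [469.9, 443.9, 45.6]
tcp_rot: [-3.141, -0.001, -0.063]
contact_force: [-0.2, -0.2, 0.4]
opening: 0.679
grasp_force: 0.0
clock: 14.7
eef_pos: [469.4, 443.5, 171.6]
tcp_rot: [-3.141, -0.001, -0.063]
contact_force: [0.2, -0.4, 0.1]
opening: 0.8
grasp_force: 0.0
clock: 15.37
eef_pos: [462.8, 342.7, 270.5]
tcp_rot: [-3.141, -0.001, -0.063]
contact_force: [0.2, -0.6, -0.2]
opening: 0.807
grasp_force: 0.0
turn [-0.0003 -0.0004  0.    ] shift(after turn) [5.478 7.298 0.819] F [ 0.2 -0.6 -0.2] t 15.37 q6 2.27
532 [545. 142. 134.] [635. 162. 180.] [[552.0, 144.0, 141.0], [601.0, 148.0, 172.0], [633.0, 157.0, 178.0]]
top [591.2 152.  177.4] ((589.8568115234375, 151.17698669433594), (12.865726470947266, 87.91624450683594), 87.31394958496094)
```

View pics/s2.png

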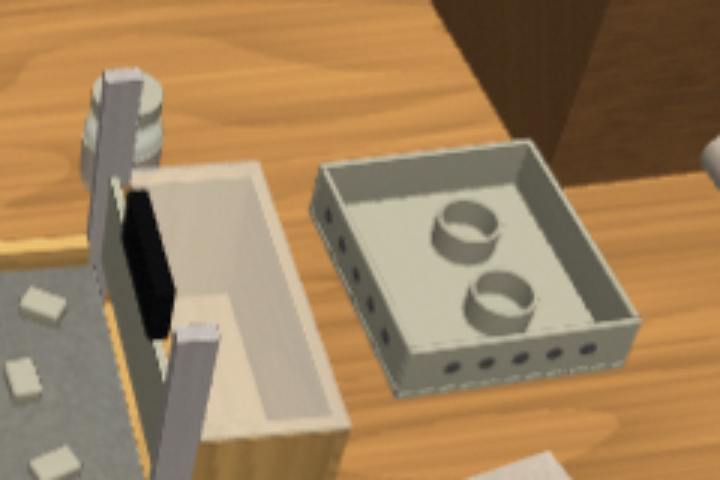

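Both rings are in the basket, at crop (467,232) and (500,302). The handle top's centre is about (590,152,178), so the sash is about 7 mm ajar.

```bash

python3 -m inch '[[0,0,0,0.69,0.91,0,0.3],[0,0,0,0.69,0.91,0,0.3],[0,0,0,0.69,0.91,0,0.3],[0,0,0,0.69,0.91,0,0.3],[0,0,0,0.69,0.91,0,0.3],[0,0,0,0.69,0.91,0,0.3],[0,0,0,0.69,0.91,0,0.3],[0,0,0,0.69,0.91,0,0.3]]' 
python3 -m inch '[[0,0,0,0,0,0.8,0.3],[0,0,0,0,0,0.8,0.3],[0,0,0,0,0,0.6,0.3],[0,0,0,0,0,0,0.3],[0,0,0,0,0,0,0.3]]' 
python3 go.py 590 152 161 -0.063
```

```text
clock: 16.08
eef_pos: [590.0, 152.1, 270.4]
tcp_rot: [-3.141, -0.001, -0.063]
contact_force: [0.4, 0.3, 0.0]
opening: 0.701
grasp_force: 0.0
clock: 16.5
eef_pos: [589.0, 153.2, 214.6]
tcp_rot: [3.141, 0.001, -0.063]
contact_force: [0.9, -0.5, 0.7]
opening: 0.7
grasp_force: 0.0
turn [ 0.0001  0.0003 -0.0001] shift(after turn) [0.043 0.047 2.145] F [ 0.9 -0.5  0.7] t 16.5 q6 1.89
```

```bash

python3 -m inch '[[0,0,0,0,0.05,0.7,0.3],[0,0,0,0,0,0.7,0.3],[0,0,0,0,0,0.7,0.3],[0,0,0,0,0,0,0.6],[0,0,0,0,0,0,0.8],[0,0,0,0,0,0,1],[0,0,0,0,0,0,1],[0,0,0,0,0,0,1]]' 50
python3 -m inch '[[0,0,0,0,0,0,1],[0,0,0,0,0,0,1],[0,0,0,0,0,0,1],[0,0,0,0,0,0,1]]'
python3 go.py 590 152 228 -0.063
```

```text
clock: 17.17
eef_pos: [590.4, 153.7, 164.0]
tcp_rot: [-3.139, -0.003, -0.063]
contact_force: [-0.1, 7.6, 1.4]
opening: 0.157
grasp_force: 51.6
clock: 17.5
eef_pos: [590.4, 153.7, 164.1]
tcp_rot: [-3.139, -0.003, -0.063]
contact_force: [-0.6, 7.7, 1.1]
opening: 0.159
grasp_force: 51.6
turn [-0.0009 -0.001  -0.    ] shift(after turn) [-0.011  0.068 -2.558] F [-0.6  7.7  1.1] t 17.5 q6 1.88
```

```bash

python3 -m inch '[[0,0,0,0,0,-0.35,1],[0,0,0,0,0,-0.35,1],[0,0,0,0,0,-0.35,1],[0,0,0,0,0,-0.35,1],[0,0,0,0,0,-0.35,1],[0,0,0,0,0,-0.35,1],[0,0,0,0,0,-0.35,1],[0,0,0,0,0,-0.25,1]]'
python3 -m inch '[[0,0,0,0,0,0,1],[0,0,0,0,0,0,1],[0,0,0,0,0,0,1],[0,0,0,0,0,0,1]]'
python3 - <<'E'
from h import *
f=snap('scene'); cv2.imwrite('pics/s3.png',cv2.resize(f['pixels'][150:350,230:490],None,fx=2.9,fy=2.9)[:,:,::-1])
E
```

```text
clock: 18.17
eef_pos: [590.3, 153.6, 231.3]
tcp_rot: [-3.139, -0.003, -0.063]
contact_force: [4.0, 8.6, -8.8]
opening: 0.152
grasp_force: 50.2
clock: 18.5
eef_pos: [590.3, 153.6, 231.9]
tcp_rot: [-3.139, -0.004, -0.063]
contact_force: [0.7, 7.4, 1.9]
opening: 0.154
grasp_force: 51.7
```

View pics/s3.png

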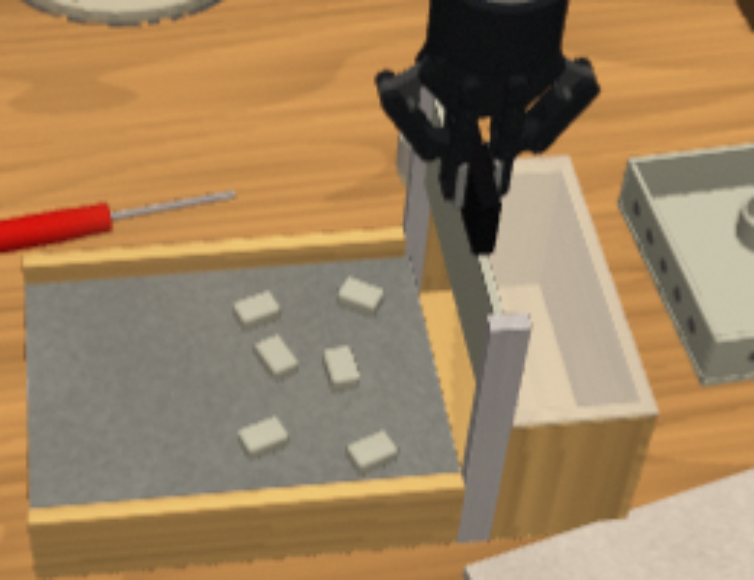

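The sash is up, about 68 mm higher. I'll nudge it further to feel for the stop.

```bash

python3 -m inch '[[0,0,0,0,0,-0.08,1],[0,0,0,0,0,-0.08,1],[0,0,0,0,0,0,1],[0,0,0,0,0,0,1]]'
python3 -m inch '[[0,0,0,0,0,-0.08,1],[0,0,0,0,0,-0.08,1],[0,0,0,0,0,0,1],[0,0,0,0,0,0,1]]'
```

```text
clock: 18.88
eef_pos: [590.2, 153.6, 232.5]
tcp_rot: [-3.139, -0.002, -0.063]
contact_force: [10.3, 9.2, -24.5]
opening: 0.155
grasp_force: 51.5
clock: 19.22
eef_pos: [589.8, 153.7, 233.1]
tcp_rot: [-3.139, 0.0, -0.063]
contact_force: [20.1, 12.2, -48.9]
opening: 0.156
grasp_force: 51.7
```

```bash

python3 -m inch '[[0,0,0,0,0,0.14,1],[0,0,0,0,0,0,1],[0,0,0,0,0,0,0.3],[0,0,0,0,0,0,0.3],[0,0,0,0,0,0,0.3],[0,0,0,0,0,0,0.3],[0,0,0,0,0,-1,0.3],[0,0,0,0,0,-1,0.3]]'
python3 -m inch '[[0,0,0,0,0,-1,0.3],[0,0,0.035,0,0,0,0.3],[0,0,0,0,1,0,0.3],[0,0,0,0,1,0,0.3],[0,0,0,0,1,0,0.3],[0,0,0,0,1,0,0.3],[0,0,0,0,1,0,0.3],[0,0,0,0,1,0,0.3]]'
python3 go.py 508 -368 130 -0.174
python3 - <<'E'
from h import *
f=snap('scene'); P=cloud(f); V,U=np.mgrid[:480,:640]; px=f['pixels'].astype(int)
q=P[(U>400)&(U<445)&(V>220)&(V<285)]; q=P[(px.sum(2)<120)&(U>370)&(U<420)&(V>160)&(V<260)&(P[...,1]>130)&(P[...,1]<175)]
print(len(q),'handle top',np.nanpercentile(q[:,2],[2,50,98]))
E
```

```text
clock: 19.88
eef_pos: [588.3, 151.6, 283.9]
tcp_rot: [3.141, 0.003, -0.064]
contact_force: [0.3, 1.2, 0.7]
opening: 0.706
grasp_force: 0.0
clock: 20.55
eef_pos: [563.0, 3.0, 309.9]
tcp_rot: [-3.141, -0.001, -0.173]
contact_force: [1.0, 0.5, -0.2]
opening: 0.702
grasp_force: 0.0
turn [-0.     -0.0004  0.0002] shift(after turn) [ 0.401 14.997  7.194] F [ 1.   0.5 -0.2] t 20.55 q6 1.75
591 handle top [205.39596798 239.30225663 246.68840558]
```

The handle top reads 246 mm, so the sash is fully raised. On to the scraper.

```bash

python3 -m inch '[[0,0,0,0.05,1,0,0.3],[0,0,0,0.05,1,0,0.3],[0,0,0,0.05,1,0,0.3],[0,0,0,0.05,1,0,0.3],[0,0,0,0.05,1,0,0.3],[0,0,0,0.05,1,0,0.3],[0,0,0,0.05,1,0,0.3],[0,0,0,0.05,1,0,0.3]]'
python3 -m inch '[[0,0,0,0,1,0,0.3],[0,0,0,0,1,0,0.3],[0,0,0,0,1,0,0.3],[0,0,0,0,1,0,0.3],[0,0,0,0,1,0,0.3],[0,0,0,0,1,0,0.3],[0,0,0,0,1,0,0.3],[0,0,0,0,0,1,0.3]]'
python3 -m inch '[[0,0,0,0,0,1,0.3],[0,0,0,0,0,1,0.3],[0,0,0,0,0,1,0.3],[0,0,0,0,0,1,0.3],[0,0,0,0,0,1,0.3],[0,0,0,0,0,0.6,0.3],[0,0,0,0,0,0,0.3]]'
python3 go.py 508 -368 66 -0.174
python3 - <<'E'
from h import *
f=snap('scene'); cv2.imwrite('pics/s4.png',cv2.resize(f['pixels'][180:380,40:300],None,fx=2.9,fy=2.9)[:,:,::-1])
E
```

```text
clock: 21.27
eef_pos: [538.4, -195.7, 309.8]
tcp_rot: [3.141, -0.001, -0.174]
contact_force: [-0.4, -0.3, -0.1]
opening: 0.701
grasp_force: 0.0
clock: 21.93
eef_pos: [509.7, -372.3, 289.0]
tcp_rot: [3.136, -0.008, -0.176]
contact_force: [0.7, 0.4, 0.2]
opening: 0.705
grasp_force: 0.0
clock: 22.52
eef_pos: [506.9, -365.7, 141.1]
tcp_rot: [-3.139, 0.005, -0.173]
contact_force: [-1.5, 0.8, 1.3]
opening: 0.697
grasp_force: 0.0
turn [-0.0007  0.0015  0.0002] shift(after turn) [0.061 0.084 3.002] F [-1.5  0.8  1.3] t 22.52 q6 1.12
```

View pics/s4.png

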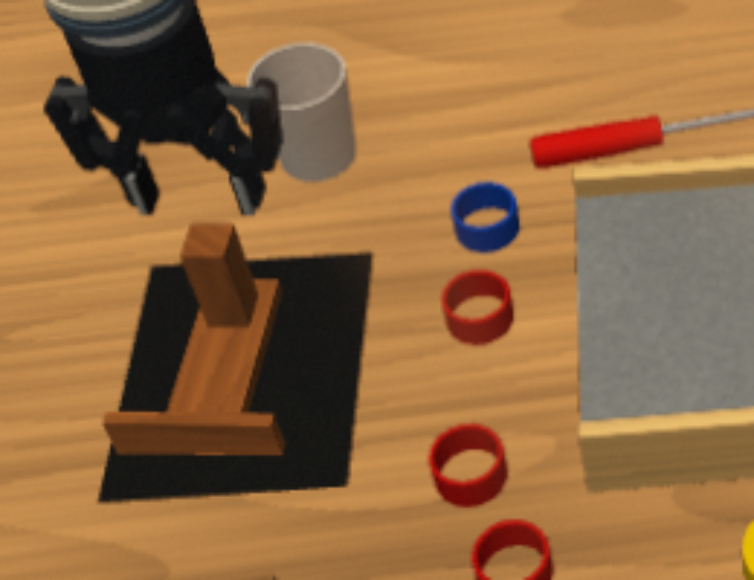

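The fingers are above the post (crop 215,235) with nothing in the way. Descend and grip.

```bash

python3 -m inch '[[0,0,0,0.04,0.08,1,0.3],[0,0,0,0,0,1,0.3],[0,0,0,0,0,0.95,0.3],[0,0,0,0,0,0,0.5],[0,0,0,0,0,0,0.8],[0,0,0,0,0,0,0.8],[0,0,0,0,0,0,0.8],[0,0,0,0,0,0,0.8]]' 80
python3 -m inch '[[0,0,0,0,0,0,0.8],[0,0,0,0,0,0,0.8],[0,0,0,0,0,-1,0.8],[0,0,0,0,0,-1,0.8],[0,0,0,0,0,-1,0.8],[0,0,0,0,0,-1,0.8],[0,0,0,0,0,-1,0.8],[0,0,0,0,0,0,0.8]]'
python3 -c "
from h import *; f=snap('scene'); cv2.imwrite('pics/s5.png',cv2.resize(f['pixels'][100:380,40:300],None,fx=2,fy=2)[:,:,::-1])"
python3 go.py 571.5 -116 166 1.508
```

```text
clock: 23.23
eef_pos: [510.1, -369.7, 72.2]
tcp_rot: [3.14, -0.003, -0.173]
contact_force: [1.5, -0.3, 3.8]
opening: 0.34
grasp_force: 79.6
clock: 23.9
eef_pos: [511.4, -370.6, 201.2]
tcp_rot: [3.138, -0.007, -0.173]
contact_force: [1.0, 0.6, -1.3]
opening: 0.338
grasp_force: 79.6
turn [ 0.002  -0.0006 -0.5352] shift(after turn) [10.293  1.795  1.308] F [ 1.3  0.6 -2.1] t 23.95 q6 1.11
```

View pics/s5.png

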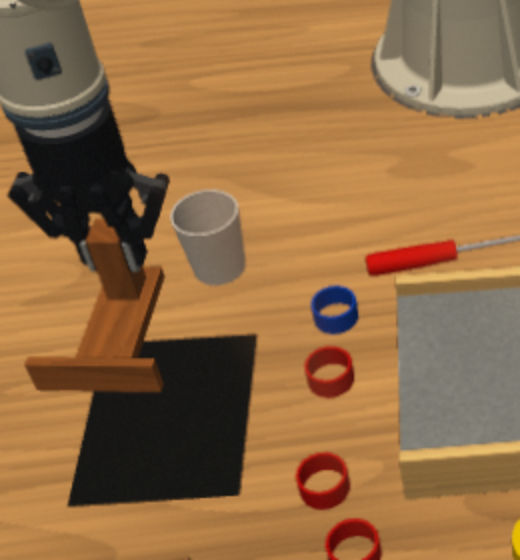

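```bash

python3 -m inch '[[0,0,-0.038,0,0,0,0.8],[0,0,-0.038,0,0,0,0.8],[0,0,-0.038,0,0,0,0.8],[0,0,-0.038,0,0,0,0.8],[0,0,-0.038,0,0,0,0.8],[0,0,-0.038,0,0,0,0.8],[0,0,-0.038,0,0,0,0.8],[0,0,0,0,0,0,0.8]]'
python3 -m inch '[[0,0,-0.038,0,0,0,0.8],[0,0,-0.038,0,0,0,0.8],[0,0,-0.038,0,0,0,0.8],[0,0,-0.038,0,0,0,0.8],[0,0,-0.038,0,0,0,0.8],[0,0,-0.038,0,0,0,0.8],[0,0,-0.038,0,0,0,0.8],[0,0,0,0,0,0,0.8]]'
python3 go.py 616 -119 175 1.508

```

```text
clock: 24.62
eef_pos: [508.5, -368.5, 194.0]
tcp_rot: [-3.14, 0.001, 0.668]
contact_force: [-0.1, 0.6, -1.2]
opening: 0.339
grasp_force: 79.5
clock: 25.28
eef_pos: [508.7, -368.6, 194.4]
tcp_rot: [-3.14, -0.001, 1.5]
contact_force: [-0.3, -0.1, -2.1]
opening: 0.343
grasp_force: 79.5
turn [-0.0004 -0.0002 -0.0027] shift(after turn) [10.235  3.656  0.777] F [-0.3 -0.1 -2.1] t 25.28 q6 -0.56
```

```bash

python3 -m inch '[[0,0,-0.003,0.9,0.33,0,0.8],[0,0,0,0.9,0.33,0,0.8],[0,0,0,0.9,0.33,0,0.8],[0,0,0,0.9,0.33,0,0.8],[0,0,0,0.9,0.33,0,0.8],[0,0,0,0.9,0.33,0,0.8],[0,0,0,0.9,0.33,0,0.8],[0,0,0,0.9,0.33,0,0.8]]'
python3 -m inch '[[0,0,0,0.9,0.33,0,0.8],[0,0,0,0.9,0.33,0,0.8],[0,0,0,0.9,0.33,0,0.8],[0,0,0,0.35,0.03,0,0.8],[0,0,0,0,0,0.5,0.8],[0,0,0,0,0,0.5,0.8],[0,0,0,0,0,0,0.8],[0,0,0,0,0,0,0.8]]'
python3 go.py 616 -119 115 1.508
python3 - <<'E'
from h import *
f=snap('top','t2full.png'); P=cloud(f); V,U=np.mgrid[:480,:640]; X,Y,Z=P.transpose(2,0,1); px=f['pixels'].astype(int)
br=(px[...,0]-px[...,2]>45)
m=br&(U>225)&(U<440)&(Z>78)&(Z<140)&(X>540)&(X<700)&(Y<30)&(Y>-160)
q=P[m]; print(len(q),cv2.minAreaRect(q[:,:2].astype(np.float32)),np.percentile(q,[2,50,98],axis=0).round(0).tolist())
bl=q[q[:,1]>-45]; print('blade',len(bl),cv2.minAreaRect(bl[:,:2].astype(np.float32)),np.percentile(bl[:,2],[5,50,95]))
cv2.imwrite('pics/t2.png',cv2.resize(f['pixels'][150:300,220:460],None,fx=3,fy=3)[:,:,::-1])
E
```

```text
clock: 25.95
eef_pos: [586.6, -192.4, 194.8]
tcp_rot: [-3.141, -0.0, 1.5]
contact_force: [0.2, 0.7, -2.6]
opening: 0.338
grasp_force: 79.5
clock: 26.62
eef_pos: [615.3, -120.1, 168.4]
tcp_rot: [-3.138, -0.0, 1.505]
contact_force: [1.7, -1.1, -1.1]
opening: 0.341
grasp_force: 79.4
turn [-0.0011 -0.0001 -0.0009] shift(after turn) [0.044 0.024 2.136] F [ 1.7 -1.1 -1.1] t 26.62 q6 -0.13
1173 ((630.9990234375, -71.22830200195312), (105.16345977783203, 141.44737243652344), 9.026126861572266) [[578.0, -90.0, 109.0], [620.0, -44.0, 114.0], [668.0, -11.0, 136.0]]
blade 588 ((622.1754150390625, -27.094051361083984), (34.47956466674805, 107.007080078125), 89.25651550292969) [110.49188446 115.78599043 135.63745906]
```

View pics/t2.png

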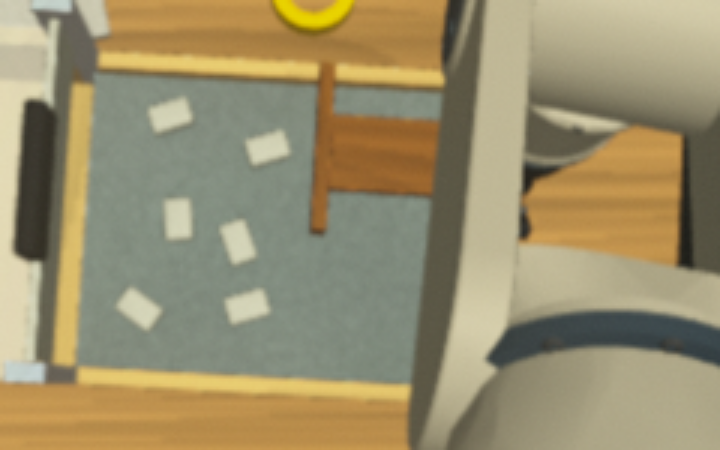

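The blade is parallel to the sash edge, behind all the chips and clear of the far rim. I'll shift 3 mm inward and lower it until it touches.

```bash

python3 -m inch '[[0,0,0,0,-0.1,0.7,0.8],[0,0,0,0,0,0.7,0.8],[0,0,0,0,0,0.6,0.8],[0,0,0,0,0,0,0.8],[0,0,0,0,0,0,0.8],[0,0,0,0,0,0,0.8]]'
python3 -m inch '[[0,0,0,0,0,0.08,0.8],[0,0,0,0,0,0,0.8],[0,0,0,0,0,0,0.8]]'
python3 go.py 616 -119 113 1.508
```

```text
clock: 27.17
eef_pos: [615.0, -119.6, 121.3]
tcp_rot: [3.14, 0.0, 1.507]
contact_force: [-0.6, -0.2, -1.5]
opening: 0.342
grasp_force: 79.4
clock: 27.42
eef_pos: [614.8, -119.1, 119.0]
tcp_rot: [3.141, 0.0, 1.507]
contact_force: [0.0, -0.5, -1.8]
opening: 0.34
grasp_force: 79.4
turn [ 0.0003  0.     -0.0002] shift(after turn) [0.007 0.05  0.239] F [ 0.  -0.5 -1.8] t 27.42 q6 -0.13
```

```bash

python3 -m inch '[[0,0,0,0,0,0.1,0.8],[0,0,0,0,0,0,0.8],[0,0,0,0,0,0,0.8]]'
python3 -m inch '[[0,0,0,0,0,0.06,0.8],[0,0,0,0,0,0,0.8],[0,0,0,0,0,0,0.8]]'
python3 -m inch '[[0,0,0,0,0,0.06,0.8],[0,0,0,0,0,0,0.8],[0,0,0,0,0,0,0.8]]'

```

```text
clock: 27.67
eef_pos: [614.3, -118.9, 115.7]
tcp_rot: [-3.141, -0.0, 1.507]
contact_force: [-0.3, -0.2, -1.2]
opening: 0.344
grasp_force: 79.4
clock: 27.92
eef_pos: [614.4, -118.9, 114.2]
tcp_rot: [3.142, -0.0, 1.507]
contact_force: [0.6, -0.9, -2.1]
opening: 0.341
grasp_force: 79.7
clock: 28.17
eef_pos: [614.5, -119.0, 114.1]
tcp_rot: [3.141, 0.0, 1.507]
contact_force: [-3.0, 0.9, 10.9]
opening: 0.342
grasp_force: 80.9
```

```bash

python3 -m inch '[[0,0,0,0,0,-0.03,0.8],[0,0,0,0.35,0,0,0.8],[0,0,0,0.35,0,0,0.8],[0,0,0,0.35,0,0,0.8],[0,0,0,0.35,0,0,0.8],[0,0,0,0.35,0,0,0.8],[0,0,0,0.35,0,0,0.8],[0,0,0,0.35,0,0,0.8]]'
python3 -m inch '[[0,0,0,0.35,0,0,0.8],[0,0,0,0.35,0,0,0.8],[0,0,0,0.35,0,0,0.8],[0,0,0,0.35,0,0,0.8],[0,0,0,0.35,0,0,0.8],[0,0,0,0.35,0,0,0.8],[0,0,0,0.35,0,0,0.8],[0,0,0,0,0,0,0.8]]'
python3 go.py 625.1 60 114 1.508
python3 - <<'E'
from h import *
f=snap('scene'); cv2.imwrite('pics/s6.png',cv2.resize(f['pixels'][150:350,230:490],None,fx=2.9,fy=2.9)[:,:,::-1])
E
```

```text
clock: 28.83
eef_pos: [618.9, -57.1, 114.1]
tcp_rot: [3.14, 0.001, 1.508]
contact_force: [0.4, -4.4, 6.1]
opening: 0.341
grasp_force: 80.4
clock: 29.5
eef_pos: [622.7, 5.4, 114.1]
tcp_rot: [3.14, -0.001, 1.508]
contact_force: [-0.0, 4.3, 6.0]
opening: 0.341
grasp_force: 80.5
turn [ 0.0004 -0.0002  0.0001] shift(after turn) [ 2.185 -0.041  0.005] F [-0.   4.3  6. ] t 29.5 q6 0.07
```

View pics/s6.png

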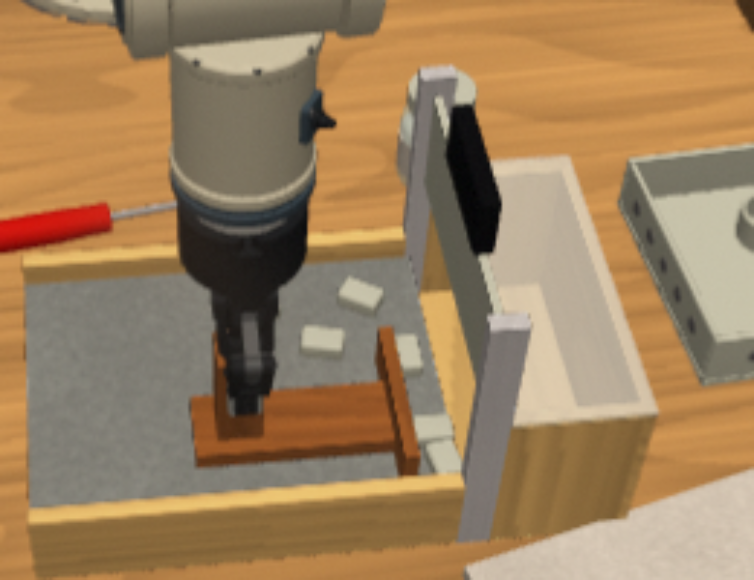

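Three chips, at crop (408,353), (433,428) and (442,457), are being pushed toward the edge. I'll finish the stroke.

```bash

python3 -m inch '[[0,0,0,0.31,0,0,0.8],[0,0,0,0.31,0,0,0.8],[0,0,0,0.31,0,0,0.8],[0,0,0,0.31,0,0,0.8],[0,0,0,0.31,0,0,0.8],[0,0,0,0.31,0,0,0.8],[0,0,0,0.31,0,0,0.8],[0,0,0,0.1,0,0,0.8]]'
python3 -m inch '[[0,0,0,0,0,0,0.8],[0,0,0,0,0,0,0.8],[0,0,0,0,0,-0.4,0.8],[0,0,0,0,0,-0.4,0.8],[0,0,0,-1,0,0,0.8],[0,0,0,-1,0,0,0.8],[0,0,0,-1,0,-0.5,0.8],[0,0,0,-1,0,-0.5,0.8]]'
python3 -m inch '[[0,0,0,-1,0,0,0.8],[0,0,0,-1,0,0,0.8],[0,0,0,-1,0,0,0.8],[0,0,0,-0.5,0,0,0.8],[0,0,0,0,0,0,0.8],[0,0,0,0,0,0,0.8]]'
python3 go.py 528 -113 114 1.508
python3 - <<'E'
from h import *
f=snap('top'); P=cloud(f); px=f['pixels'].astype(int); X,Y,Z=P.transpose(2,0,1); V,U=np.mgrid[:480,:640]
wm=((px.min(2)>140)&(U>180)&(U<380)&(V>165)&(V<276)).astype(np.uint8)
n,l,st,ce=cv2.connectedComponentsWithStats(wm)
for i in range(1,n):
    if 25<st[i,4]<400:
        c=np.median(P[(l==i)],0); d=c[:2]-[579.6,13.9]; print(ce[i].round(0),c.round(0),'deck',round(d[0]*.998-d[1]*.063,1),round(d[0]*.063+d[1]*.998,1),st[i,4])
cv2.imwrite('pics/t3.png',cv2.resize(f['pixels'][150:300,170:410],None,fx=3,fy=3)[:,:,::-1])
E
```

```text
clock: 30.22
eef_pos: [626.2, 61.2, 114.1]
tcp_rot: [3.14, 0.0, 1.508]
contact_force: [-0.3, -4.3, 8.0]
opening: 0.341
grasp_force: 80.3
clock: 30.88
eef_pos: [618.7, -40.3, 158.8]
tcp_rot: [-3.14, -0.0, 1.508]
contact_force: [0.7, -0.4, -1.5]
opening: 0.344
grasp_force: 79.3
clock: 31.38
eef_pos: [613.8, -127.2, 158.8]
tcp_rot: [3.141, -0.0, 1.506]
contact_force: [-0.7, 0.4, -2.0]
opening: 0.339
grasp_force: 79.4
turn [ 0.     -0.0002 -0.0007] shift(after turn) [ 0.35  -3.463  1.794] F [-0.7  0.4 -2. ] t 31.38 q6 -0.14
[241. 225.] [582. 164.  23.] deck -6.7 149.9 26
[283. 234.] [560.  73.  59.] deck -23.2 57.9 121
[377. 263.] [nan nan nan] deck nan nan 128
[266. 252.] [523. 108.  58.] deck -62.2 90.5 125
[302. 252.] [nan nan nan] deck nan nan 128
```

View pics/t3.png

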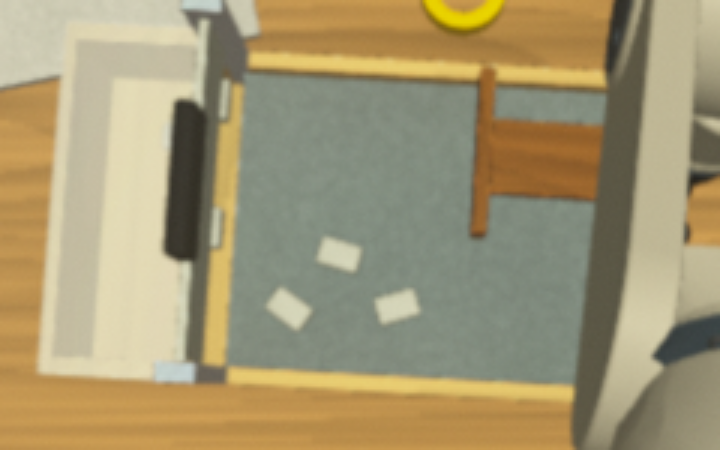

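Three chips are gone over the edge. Three remain, at crop (340,254), (289,308) and (398,306). The second stroke runs at deck x = -42.

```bash

python3 -m inch '[[0,0,-0.0007,0.1,-0.85,0,0.8],[0,0,0,0.1,-0.85,0,0.8],[0,0,0,0.1,-0.85,0,0.8],[0,0,0,0.05,-0.85,0,0.8],[0,0,0,0,0,0.8,0.8],[0,0,0,0,0,0.8,0.8],[0,0,0,0,0,0.06,0.8],[0,0,0,0,0,0,0.8]]'
python3 -m inch '[[0,0,0,0,0,0,0.8],[0,0,0,0,0,0,0.8],[0,0,0,0,0,0.08,0.8],[0,0,0,0,0,0,0.8],[0,0,0,0,0,0,0.8]]'
python3 go.py 529.5 -113 114 1.508
```

```text
clock: 32.1
eef_pos: [529.0, -112.0, 116.4]
tcp_rot: [-3.139, -0.001, 1.511]
contact_force: [0.3, 0.5, -1.7]
opening: 0.342
grasp_force: 79.6
clock: 32.52
eef_pos: [529.8, -113.2, 115.3]
tcp_rot: [3.141, 0.0, 1.51]
contact_force: [0.1, -0.3, -1.0]
opening: 0.34
grasp_force: 79.6
turn [0.0001 0.     0.0005] shift(after turn) [ 0.009 -0.012  0.054] F [ 0.1 -0.3 -1. ] t 32.52 q6 -0.15
```

```bash

python3 -m inch '[[0,0,0,0,0,0.08,0.8],[0,0,0,0,0,0,0.8],[0,0,0,0.35,0,0,0.8],[0,0,0,0.35,0,0,0.8],[0,0,0,0.35,0,0,0.8],[0,0,0,0.35,0,0,0.8],[0,0,0,0.35,0,0,0.8],[0,0,0,0.35,0,0,0.8]]'
python3 -m inch '[[0,0,0,0.35,0,0,0.8],[0,0,0,0.35,0,0,0.8],[0,0,0,0.35,0,0,0.8],[0,0,0,0.35,0,0,0.8],[0,0,0,0.35,0,0,0.8],[0,0,0,0.35,0,0,0.8],[0,0,0,0.35,0,0,0.8],[0,0,0,0.35,0,0,0.8]]'
python3 -m inch '[[0,0,0,0.31,0,0,0.8],[0,0,0,0.31,0,0,0.8],[0,0,0,0.31,0,0,0.8],[0,0,0,0.31,0,0,0.8],[0,0,0,0.31,0,0,0.8],[0,0,0,0.31,0,0,0.8],[0,0,0,0.4,0,0,0.8],[0,0,0,0,0,0,0.8]]'
python3 go.py 540 62 114 1.508
python3 -m inch '[[0,0,0,0,0,0,0.8],[0,0,0,0,0,0,0.8],[0,0,0,0,0,-0.4,0.8],[0,0,0,0,0,-0.4,0.8],[0,0,0,-1,0,0,0.8],[0,0,0,-1,0,0,0.8],[0,0,0,-1,0,-0.5,0.8],[0,0,0,-1,0,-0.5,0.8]]'
python3 -m inch '[[0,0,0,-1,0,0,0.8],[0,0,0,-1,0,0,0.8],[0,0,0,-1,0,0,0.8],[0,0,0,-0.5,0,0,0.8],[0,0,0,0,0,0,0.8],[0,0,0,0,0,0,0.8]]'
python3 - <<'E'
from h import *
f=snap('top'); g=snap('scene')
a=cv2.resize(f['pixels'][150:300,170:410],(480,300)); b=cv2.resize(g['pixels'][180:350,220:492],(480,300)); 
cv2.imwrite('pics/t4.png',np.vstack([a,b])[:,:,::-1])
E
```

```text
clock: 33.18
eef_pos: [533.8, -61.3, 114.1]
tcp_rot: [3.139, 0.001, 1.51]
contact_force: [-0.4, -4.9, 6.6]
opening: 0.341
grasp_force: 80.8
clock: 33.85
eef_pos: [538.0, 8.7, 114.1]
tcp_rot: [3.14, 0.001, 1.51]
contact_force: [-0.8, -4.5, 7.7]
opening: 0.34
grasp_force: 80.9
clock: 34.52
eef_pos: [541.6, 66.4, 114.1]
tcp_rot: [3.139, -0.001, 1.51]
contact_force: [-0.7, 3.2, 7.6]
opening: 0.343
grasp_force: 81.0
turn [ 0.0007 -0.0002  0.0006] shift(after turn) [-0.18  -0.054  0.004] F [-0.7  3.2  7.6] t 34.52 q6 0.18
clock: 35.18
eef_pos: [533.7, -35.5, 158.7]
tcp_rot: [-3.14, 0.0, 1.51]
contact_force: [1.2, -0.7, -1.0]
opening: 0.343
grasp_force: 79.6
clock: 35.68
eef_pos: [529.0, -122.0, 158.4]
tcp_rot: [3.141, -0.0, 1.508]
contact_force: [0.6, 0.2, -0.9]
opening: 0.336
grasp_force: 79.8
```

View pics/t4.png

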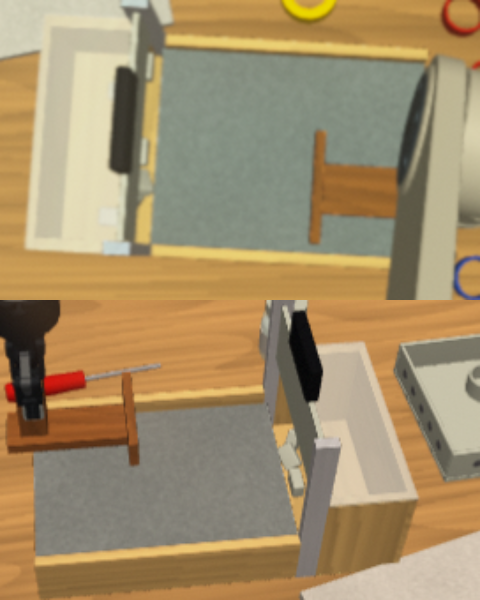

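The deck is clear. I'll check the heights of the chips seen in the bin, at (145,185) in the top half and (290,450) and (297,483) in the bottom half.

```bash
python3 - <<'E'
from h import *
g=load('scene'); P=cloud(g); px=g['pixels'].astype(int); X,Y,Z=P.transpose(2,0,1)
a=g['pixels'][240:300,365:405]; cv2.imwrite('pics/b.png',cv2.resize(g['pixels'][235:305,360:420],None,fx=8,fy=8)[:,:,::-1])
dx,dy=X-579.6,Y-13.9; D=dx*.063+dy*.998; Dx=dx*.998-dy*.063
V,U=np.mgrid[:480,:640]
m=(px.min(2)>120)&(D>132)&(D<240)&(U>370)&(U<400)&(V>240)&(V<305)&(Z<60)
n,l,st,ce=cv2.connectedComponentsWithStats(m.astype(np.uint8))
for i in range(1,n):
    k=l==i
    if st[i,4]>8: print(ce[i].round(),st[i,4],'x',Dx[k].min().round(),Dx[k].max().round(),'y',D[k].min().round(),D[k].max().round(),'z',Z[k].min().round(),Z[k].max().round())
E
```

```text
[385. 270.] 242 x -98.0 10.0 y 137.0 163.0 z 2.0 42.0
```

View pics/b.png

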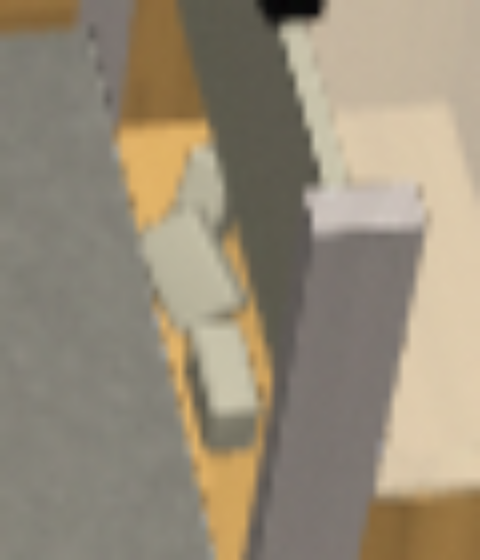

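All chips in the bin have their highest point at about 42 mm, below deck height (45), and the sash is up. Returning the scraper.

```bash

python3 -m inch '[[0,0,0,-0.95,0,-0.3,0.8],[0,0,0,-0.95,0,-0.3,0.8],[0,0,0,-0.95,0,-0.3,0.8],[0,0,0,-0.95,0,-0.3,0.8],[0,0,0,-0.95,0,0,0.8],[0,0,0,-0.95,0,0,0.8],[0,0,0,-0.95,0,0,0.8],[0,0,0,-0.95,0,0,0.8]]'
python3 -m inch '[[0,0,0,-0.95,0,0,0.8],[0,0,0,-0.95,0,0,0.8],[0,0,0.038,0,0,0,0.8],[0,0,0.038,0,0,0,0.8],[0,0,0.038,0,0,0,0.8],[0,0,0.038,0,0,0,0.8],[0,0,0.038,0,0,0,0.8],[0,0,0.038,0,0,0,0.8]]'
python3 -m inch '[[0,0,0.038,0,0,0,0.8],[0,0,0.038,0,0,0,0.8],[0,0,0.038,0,0,0,0.8],[0,0,0.038,0,0,0,0.8],[0,0,0.038,0,0,0,0.8],[0,0,0.038,0,0,0,0.8],[0,0,0.038,0,0,0,0.8],[0,0,0.038,0,0,0,0.8]]'
python3 -m inch '[[0,0,0,0,0,0,0.8],[0,0,0,0,0,0,0.8],[0,0,0,0,0,0,0.8]]'
python3 go.py 509.5 -357 74 -0.174
```

```text
clock: 36.45
eef_pos: [517.8, -311.1, 188.1]
tcp_rot: [-3.141, -0.0, 1.511]
contact_force: [1.0, -0.1, -0.9]
opening: 0.341
grasp_force: 79.7
clock: 37.12
eef_pos: [515.1, -357.4, 187.9]
tcp_rot: [-3.141, -0.0, 0.789]
contact_force: [-0.3, -0.8, -1.8]
opening: 0.345
grasp_force: 79.8
clock: 37.78
eef_pos: [515.1, -357.3, 187.9]
tcp_rot: [-3.141, 0.001, -0.166]
contact_force: [0.3, -0.0, -1.9]
opening: 0.342
grasp_force: 79.8
clock: 38.03
eef_pos: [514.8, -358.0, 187.9]
tcp_rot: [-3.141, 0.0, -0.157]
contact_force: [-0.0, -0.1, -1.2]
opening: 0.339
grasp_force: 79.8
turn [-0.0001  0.0001  0.0055] shift(after turn) [-2.170e-01 -4.000e-03  4.557e+00] F [-0.  -0.1 -1.2] t 38.03 q6 1.12
```

```bash

python3 -m inch '[[0,0,0.005,-0.2,0,0.8,0.8],[0,0,0,0,0,0.8,0.8],[0,0,0,0,0,0.8,0.8],[0,0,0,0,0,0.8,0.8],[0,0,0,0,0,0.8,0.8],[0,0,0,0,0,0.4,0.8],[0,0,0,0,0,0,0.8],[0,0,0,0,0,0,0.8]]'
python3 -m inch '[[0,0,0,0,0,0.1,0.8],[0,0,0,0,0,0,0.8],[0,0,0,0,0,0,0.8]]'
python3 -m inch '[[0,0,0,0,0,0.08,0.8],[0,0,0,0,0,0,0.8],[0,0,0,0,0,0,0.8]]'
```

```text
clock: 38.7
eef_pos: [509.6, -357.8, 78.0]
tcp_rot: [-3.141, 0.001, -0.176]
contact_force: [-0.3, -0.5, -1.3]
opening: 0.338
grasp_force: 79.8
clock: 38.95
eef_pos: [510.1, -358.3, 76.5]
tcp_rot: [3.141, -0.001, -0.177]
contact_force: [-0.1, -0.2, -1.7]
opening: 0.342
grasp_force: 79.8
clock: 39.2
eef_pos: [509.6, -358.0, 73.7]
tcp_rot: [3.142, -0.0, -0.177]
contact_force: [0.1, 0.6, -2.2]
opening: 0.342
grasp_force: 79.8
```

```bash

python3 -m inch '[[0,0,0,0,0,0.07,0.8],[0,0,0,0,0,0,0.8],[0,0,0,0,0,0,0.8]]'
python3 -m inch '[[0,0,0,0,0,0.04,0.8],[0,0,0,0,0,0,0.8],[0,0,0,0,0,0,0.8]]'
```

```text
clock: 39.45
eef_pos: [509.9, -358.2, 72.1]
tcp_rot: [3.141, -0.001, -0.177]
contact_force: [-1.2, -0.7, 2.2]
opening: 0.339
grasp_force: 80.2
clock: 39.7
eef_pos: [509.9, -358.3, 72.1]
tcp_rot: [3.141, -0.001, -0.177]
contact_force: [-3.8, 1.5, 12.3]
opening: 0.345
grasp_force: 81.5
```

```bash

python3 -m inch '[[0,0,0,0,0,-0.04,0.8],[0,0,0,0,0,0,0.3],[0,0,0,0,0,0,0.3],[0,0,0,0,0,0,0.3],[0,0,0,0,0,0,0.3],[0,0,0,0,0,-0.5,0.3],[0,0,0,0,0,-1,0.3],[0,0,0,0,0,-1,0.3]]'
python3 -m inch '[[0,0,0,0,0,-1,0.3],[0,0,0,0,0,-1,0.3],[0,0,0,0,0,-1,0.3],[0,0,0,0,0,-1,0.3],[0,0,0,0,0,-1,0.3],[0,0,0,0,0,-1,0.3],[0,0,0,0,0,-1,0.3],[0,0,-0.036,0,0,0,0.3]]'
python3 go.py 590 152.5 304 -0.063
```

```text
clock: 40.37
eef_pos: [509.0, -357.5, 134.8]
tcp_rot: [-3.141, 0.002, -0.177]
contact_force: [0.6, -0.7, 0.1]
opening: 0.7
grasp_force: 0.0
clock: 41.03
eef_pos: [511.3, -359.1, 316.0]
tcp_rot: [3.137, -0.007, -0.066]
contact_force: [1.0, -1.1, -0.4]
opening: 0.699
grasp_force: 0.0
turn [ 0.0014 -0.0023 -0.001 ] shift(after turn) [  1.855 -20.622   0.479] F [ 1.  -1.1 -0.4] t 41.03 q6 1.02
```

```bash

python3 -m inch '[[0,0,0,0.09,-0.98,0,0.3],[0,0,0,0.09,-0.98,0,0.3],[0,0,0,0.09,-0.98,0,0.3],[0,0,0,0.09,-0.98,0,0.3],[0,0,0,0.09,-0.98,0,0.3],[0,0,0,0.09,-0.98,0,0.3],[0,0,0,0.09,-0.98,0,0.3],[0,0,0,0.09,-0.98,0,0.3]]'
python3 -m inch '[[0,0,0,0.09,-0.98,0,0.3],[0,0,0,0.09,-0.98,0,0.3],[0,0,0,0.09,-0.98,0,0.3],[0,0,0,0.09,-0.98,0,0.3],[0,0,0,0.09,-0.98,0,0.3],[0,0,0,0.09,-0.98,0,0.3],[0,0,0,0.09,-0.98,0,0.3],[0,0,0,0.09,-0.98,0,0.3]]'
python3 -m inch '[[0,0,0,0.09,-0.98,0,0.3],[0,0,0,0.09,-0.98,0,0.3],[0,0,0,0.09,-0.98,0,0.3],[0,0,0,0.09,-0.98,0,0.3],[0,0,0,0.09,-0.98,0,0.3],[0,0,0,0,0,0,0.3],[0,0,0,0,0,0,0.3],[0,0,0,0,0,0,0.3]]'
python3 go.py 590 152.5 230 -0.063
```

```text
clock: 41.7
eef_pos: [540.0, -162.3, 310.3]
tcp_rot: [3.141, -0.001, -0.064]
contact_force: [-0.2, 0.7, -0.4]
opening: 0.7
grasp_force: 0.0
clock: 42.37
eef_pos: [570.6, 32.2, 310.3]
tcp_rot: [-3.141, -0.001, -0.064]
contact_force: [0.1, -0.8, -0.2]
opening: 0.704
grasp_force: 0.0
clock: 43.03
eef_pos: [589.5, 152.0, 309.7]
tcp_rot: [3.141, -0.0, -0.064]
contact_force: [-0.8, 0.8, -1.4]
opening: 0.702
grasp_force: 0.0
turn [ 0.0001 -0.     -0.0003] shift(after turn) [ 0.017 -0.021  3.187] F [-0.8  0.8 -1.4] t 43.03 q6 1.88
```

```bash

python3 -m inch '[[0,0,0,0,-0.06,0.8,0.3],[0,0,0,0,0,0.8,0.3],[0,0,0,0,0,0.8,0.3],[0,0,0,0,0,0.75,0.3],[0,0,0,0,0,0,0.3],[0,0,0,0,0,0,0.6],[0,0,0,0,0,0,1],[0,0,0,0,0,0,1]]' 50
python3 -m inch '[[0,0,0,0,0,0,1],[0,0,0,0,0,0,1],[0,0,0,0,0,0,1],[0,0,0,0,0,0,1]]'
python3 -m inch '[[0,0,0,0,0,0.35,1],[0,0,0,0,0,0.35,1],[0,0,0,0,0,0.35,1],[0,0,0,0,0,0.35,1],[0,0,0,0,0,0.35,1],[0,0,0,0,0,0.35,1],[0,0,0,0,0,0.35,1],[0,0,0,0,0,0.35,1]]'
python3 -m inch '[[0,0,0,0,0,0,1],[0,0,0,0,0,0,1],[0,0,0,0,0,0,1]]'
```

```text
clock: 43.7
eef_pos: [590.7, 153.7, 232.2]
tcp_rot: [-3.141, -0.002, -0.065]
contact_force: [0.8, 0.3, -0.5]
opening: 0.278
grasp_force: 0.0
clock: 44.03
eef_pos: [590.6, 153.8, 231.3]
tcp_rot: [-3.142, -0.002, -0.064]
contact_force: [2.1, -2.6, 1.9]
opening: 0.155
grasp_force: 51.3
clock: 44.7
eef_pos: [590.6, 153.8, 159.7]
tcp_rot: [-3.142, -0.001, -0.064]
contact_force: [3.7, -3.3, 2.7]
opening: 0.152
grasp_force: 51.5
clock: 44.95
eef_pos: [590.6, 153.8, 158.8]
tcp_rot: [3.141, -0.001, -0.064]
contact_force: [8.3, -2.0, -7.3]
opening: 0.154
grasp_force: 49.8
```

```bash

python3 -m inch '[[0,0,0,0,0,0.1,1],[0,0,0,0,0,0,1],[0,0,0,0,0,0,1]]'
python3 -m inch '[[0,0,0,0,0,0.06,1],[0,0,0,0,0,0,1],[0,0,0,0,0,0,1]]'
python3 -m inch '[[0,0,0,0,0,0.04,1],[0,0,0,0,0,0,1],[0,0,0,0,0,0,1]]'
```

```text
clock: 45.2
eef_pos: [590.6, 153.9, 157.2]
tcp_rot: [3.142, -0.001, -0.064]
contact_force: [5.7, -3.1, -1.7]
opening: 0.159
grasp_force: 50.8
clock: 45.45
eef_pos: [590.6, 153.8, 157.1]
tcp_rot: [-3.142, -0.002, -0.064]
contact_force: [0.9, -4.5, 12.6]
opening: 0.158
grasp_force: 52.9
clock: 45.7
eef_pos: [590.7, 153.9, 157.1]
tcp_rot: [-3.141, -0.002, -0.064]
contact_force: [-2.7, -5.4, 21.5]
opening: 0.157
grasp_force: 54.2
```

The sash is hard against its lower stop, 74–75 mm down. I'll release, lift, and check everything.

```bash

python3 -m inch '[[0,0,0,0,0,-0.06,1],[0,0,0,0,0,0,0.3],[0,0,0,0,0,0,0.3],[0,0,0,0,0,0,0.3],[0,0,0,0,0,0,0.3],[0,0,0,0,0,-0.5,0.3],[0,0,0,0,0,-1,0.3],[0,0,0,0,0,-1,0.3]]'
python3 -m inch '[[0,0,0,0,0,-1,0.3],[0,0,0,0,0,-1,0.3],[0,0,0,-1,0,0,0.3],[0,0,0,-1,0,0,0.3],[0,0,0,-1,0,0,0.3],[0,0,0,-1,0,0,0.3],[0,0,0,0,0,0,0.3],[0,0,0,0,0,0,0.3]]'
python3 - <<'E'
from h import *
f=snap('top'); P=cloud(f); X,Y,Z=P.transpose(2,0,1); V,U=np.mgrid[:480,:640]
sc=(U>430)&(U<530)&(V>190)&(V<290)&(X>460)&(X<660)&(Y<-260)&(Y>-460)
for lo,hi in ((75,110),(28,45)): m=sc&(Z>lo)&(Z<hi); print(cv2.minAreaRect(P[m][:,:2].astype(np.float32)),np.nanmedian(Z[m]))
g=snap('scene','s7.png'); P=cloud(g); px=g['pixels'].astype(int)
m=(px.sum(2)<120)&(P[...,1]>138)&(P[...,1]<170)&(P[...,2]>100)&(P[...,2]<185)&(P[...,0]>535)&(P[...,0]<645)
print('handle z',np.percentile(P[m][:,2],[2,90,98]),m.sum()); print(r.sense()['contact_force'],r.sense()['clock'])
E
```

```text
clock: 46.37
eef_pos: [589.1, 153.9, 220.0]
tcp_rot: [3.141, 0.002, -0.064]
contact_force: [1.0, 0.4, 0.5]
opening: 0.697
grasp_force: 0.0
clock: 47.03
eef_pos: [489.6, 160.6, 270.6]
tcp_rot: [-3.141, -0.001, -0.064]
contact_force: [1.1, 0.8, 0.3]
opening: 0.7
grasp_force: 0.0
((508.1779479980469, -355.73455810546875), (30.171438217163086, 30.61741828918457), 78.65047454833984) 91.51522174470091
((554.4309692382812, -365.05731201171875), (108.40536499023438, 124.89000701904297), 79.56584167480469) 36.42950606766681
handle z [130.98184757 170.73986332 172.00139386] 528
[-0.51592975  0.08264649  0.93817413] 47.1333
```

View pics/s7.png

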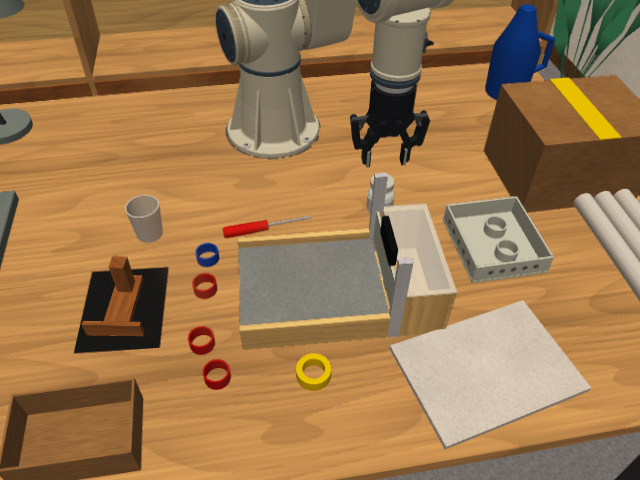

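The deck is clear and both rings are in the basket at (495,227) and (507,250). The scraper stands on the mat at (120,295), the sash is shut, the bystanders are in place and the arm is clear.

```bash
python3 -c "
from rig import r; print(r.sign_off())"
```

```text
the job is handed in; nothing more can be done
None
```

The job is handed in, with no verdict shown: both rings are in the basket, all six chips are in the bin, the scraper is upright on its mat, and the sash is shut, all checked in the last camera views.

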